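# Wipe the clay chips off the kiln shelf

### The job

Take the wooden scraper block, set it down gently behind the chips at the closed end of the kiln shelf and, with its face pressed lightly but surely on the sloping slab at both ends of the stroke, wipe all five loose clay chips along it and over the open end into the metal tray, in as many strokes as you need; move the chips only with the scraper, never with the gripper. Then stand the scraper upright on the table, wiping face down, midway between the small jug and the bowl. Leave everything else where it stands.

Things in the scene. Friction and masses are not known exactly. Their poses are not given: they have to be found in the camera images.
- board: Fixed kiln shelf in a wooden frame; z of this frame is up. Cream slab, face 160 (x) x 240 (y) mm, not level: it slopes along y by up to 3 degrees, up or down, hinging on its centre line (x axis, 55 mm above the origin). Rails 15 mm thick, tops 71 mm above the origin, along both long sides (inner faces x = -80, +80 mm) and the closed end (y = -120 mm); y = +120 mm is open.
- board_top (a point): Centre of the slab's face; axes as board (they do not follow the slope). Chips lie between y = -65 and +95 mm, and fall off the open end in +y.
- tray: Fixed open metal tray, 220 (x) x 125 (y) x 26 mm high, walls and floor 4 to 5 mm, tucked 35 mm under the overhanging open end of the shelf. Origin: centre of its underside; axes parallel to the board's.
- scraper: Beech scraper block standing upright on its wiping face: a foot 100 (x) x 30 (y) x 26 mm high, and on it a grip rib 84 (x) x 22 (y) mm up to 78 mm above the face. Origin: centre of the wiping face underneath; z up, x along its length. 120 g. Grip the rib across y, from above.
- jug: Small dark clay jug with a handle and a spout, 92 mm high, belly 80 mm across; stands on the table. Origin: centre of its foot. Its x axis points to the bowl, whose centre is 240 mm away along it.
- bowl: Dark clay bowl, 104 mm across, 48 mm high, on the table. Origin: centre of its foot.
- tall_jug: Bystander: larger dark clay jug, 115 mm high, belly 100 mm across, beyond the shelf. Origin: centre of its foot.
- jar: Bystander: white lidded jar, 52 mm across, 70 mm high, between robot and shelf. Origin: centre of its underside.
- brush: Bystander: brush lying on the table beyond the scraper, about 200 mm long. Origin: underside.
- chip0: Loose chip of fired clay on the shelf, 34 x 24 x 8 mm, flat. Origin: centre of its underside.
- chip1: Loose chip of fired clay on the shelf, 30 x 26 x 8 mm, flat. Origin: centre of its underside.
- chip2: Loose chip of fired clay on the shelf, 36 x 20 x 8 mm, flat. Origin: centre of its underside.
- chip3: Loose chip of fired clay on the shelf, 32 x 22 x 8 mm, flat. Origin: centre of its underside.
- chip4: Loose chip of fired clay on the shelf, 28 x 26 x 8 mm, flat. Origin: centre of its underside.
Not all that is in view belongs to the job. Several things look just like the scraper: the one meant starts farthest to the robot's right.

How it is judged (in metres and radians):
On the way, in this order (a step that is already met when the one before it is completed fails the run):
1. the scraper is pressed on the shelf (over 1.5 N) near its closed end (scraper's centre at board y below -50 mm) (contact force between scraper and slab_face above 1.5 N and y of scraper in the frame of board below -0.05 m), for 0.1 s.
2. still or again pressed on the shelf (over 1.5 N), the scraper has been wiped past the middle (board y above 60 mm) (contact force between scraper and slab_face above 1.5 N and y of scraper in the frame of board above 0.06 m), for 0.1 s.
3. all five chips are in the tray (x of chip0 in the frame of tray between -0.11 and 0.11 m and y of chip0 in the frame of tray between -0.0625 and 0.0625 m and z of each of chip0, chip1, chip2, chip3, chip4 in the frame of tray below 0.032 m and x of chip1 in the frame of tray between -0.11 and 0.11 m and y of chip1 in the frame of tray between -0.0625 and 0.0625 m and x of chip2 in the frame of tray between -0.11 and 0.11 m and y of chip2 in the frame of tray between -0.0625 and 0.0625 m and x of chip3 in the frame of tray between -0.11 and 0.11 m and y of chip3 in the frame of tray between -0.0625 and 0.0625 m and x of chip4 in the frame of tray between -0.11 and 0.11 m and y of chip4 in the frame of tray between -0.0625 and 0.0625 m), for 0.2 s.
At the end, for the whole second after the job is handed in: All five chips lie in the tray. The scraper stands upright and released on the table, wiping face down, at rest, within 30 mm along and across of the midpoint between jug and bowl. Jug and bowl are within 15 mm, tall jug, jar and brush within 20 mm of their starts (all of step 3 and x of scraper in the frame of jug between 0.09 and 0.15 m and y of scraper in the frame of jug between -0.03 and 0.03 m and height (world z) of scraper below 0.006 m and angle between scraper's own z axis and vertical below 0.08 rad and linear speed of scraper below 0.02 m/s and distance of each of jug, bowl from where it was at the start of the episode below 0.015 m and distance of each of tall_jug, jar, brush from where it was at the start of the episode below 0.02 m); the robot touches nothing.
It fails at once if scraper moving faster than 30 mm/s while pressing on the shelf with more than 30 N (banged down, or bearing down hard in the wipe) (contact force between scraper and slab_face above 30 N and linear speed of scraper above 0.03 m/s).
It fails at once if a chip touched by the fingers or the arm (contact force between any of the fingers, the arm and chip0 above 0.3 N or contact force between any of the fingers, the arm and chip1 above 0.3 N or contact force between any of the fingers, the arm and chip2 above 0.3 N or contact force between any of the fingers, the arm and chip3 above 0.3 N or contact force between any of the fingers, the arm and chip4 above 0.3 N).
It fails at once if a jug or the bowl knocked over or a bystander pushed well away (angle between any of jug, bowl, tall_jug, jar's own z axis and vertical above 0.35 rad or distance of any of jug, bowl, tall_jug, jar, brush from where it was at the start of the episode above 0.04 m).
It also fails if it takes over 72 s, if anything falls off the work surface, if the arm or the gripper's body presses on something with over 40 N, if the wrist force passes 120 N, or if a joint passes its speed limit or range.

### The arm

A 6-joint arm with a two-finger parallel gripper is mounted at the origin on the work surface. World frame = base frame: x ahead of the robot, y to its left, z up, the work surface at z = 0. Lengths are in mm, angles in rad, forces in N, time in s.
With the tool pointing down it reaches from about 275 to 750 mm from the base axis. Payload 10.2 kg.
Tool frame: the origin (TCP) lies at the very end of the fingers, on their centre line; the grasp point (between the pads) lies 19 mm behind it (ctrl.hold_point_z is the distance from the TCP to the grasp point, in mm); z points along the fingers, y is the direction in which the jaws open and shut (so a half turn about z gives the same grasp; the last joint's range is limited). The gripper opens to 85 mm and grips with 20 to 120 N. Pads are 22 mm wide; open, the fingers measure 114 mm over their backs; the gripper's body (76 mm by 85 mm) begins 54 mm behind the grasp point. The pads swing forward as they close: fully open they stand 13 mm farther back than shut.
Start: joints at [0.955, 0.313, 1.498, -0, 1.331, -0.223], TCP at [200.971, 485.017, 201.594] pointing down, gripper open.
Joint ranges: [-2.94, 2.94], [-0.97, 2.17], [0.19, 2.56], [-1.23, 4.37], [0.02, 3.11], [-2.88, 2.88]. Speed limits (rad/s): [2.39, 2.39, 3.01, 3.14, 3.14, 3.14].

### API

Orientations are given as a unit quaternion [w, x, y, z].
In Python, from rig import readout, cams, workorder, spotter, ctrl gives the robot as it stands.
- The arm moves only by the tool step_arm, never from a script. Its argument "plan" is text: rows parted by semicolons, each of 5 numbers parted by spaces: the shift along the tool's x, y, z in cm, then the turn about the tool's z in degrees, then the opening in per cent of the stroke, from 0 (shut) to 100 (fully open). In form: x y z twist gripper; .... A call has 1 to 10 rows; each row is the pose to reach, as a shift and turn from the pose commanded when the call began, along the tool's axes at that moment; what a row does not reach only later rows make up. A row lasts 1/10 s, in which the tool goes at most 50 mm and 8.59 degrees, less where a joint would pass 70% of its speed; a pose out of reach is approached as far as the arm can. A call with a gripper value outside its range is refused whole. The fingers move at their own pace and stop on an object; "grip_force" is the grip in N (left out, the last holds). Time passes only in rows, so rows that repeat a pose let the fingers close. It gives the time, the measured TCP pose, the force and the opening at its end, in the units of the state.
- readout.sense(): the state, without advancing time (a new reading comes with each control period).
- cams.capture(name): name is "scene" or "top"; returns (picture, depth): 400x640x3 uint8, red, green, blue; 400x640 float32, mm along the optical axis (not along the pixel's ray), 0 where there is no reading.
- cams.camera_info(name): a dict with "vfov" (degrees; the focal length in pixels is half the picture's height over the tangent of half this angle, whatever the lens; pixels are square), "cx", "cy" (the principal point, pixels), "rvec" (rotation vector, rad) and "tvec" (3), from world to camera coordinates, as OpenCV has them. Camera axes: x right, y down, z forward; pixel columns grow to the right and rows downward; lengths in mm; the calibration is good to about 2 mm. A picture is of the moment at which its call begins. camera_info takes no time and is no camera call.
- workorder.finish_job(): hands the job in, once; it reports no verdict.
Trained networks look in the newest picture that a camera, given by its name, has taken for a name from the list of things; names that differ only in an ending like _2 or _b are one class to them, and where a whole thing is asked for, a point or a joint stands for the part that bears it (a point fixed in the world has none). Each returns a list of dicts, best first, with "conf" (0 to 1); they miss things now and then, are a little off and sometimes report something else, mostly with a low value. They report only what shows in the picture. A call takes as long as a camera call. They do not tell look-alikes from the thing itself.
- spotter.regions_of(camera, target): "pixels" (400x640 bool, what is visible of it) and "extent" ([centre column, centre row, width, height] in pixels, round what is visible of it).
The state is a dict: "time_s": time; "joints": joint angles; "dq": joint speeds; "tau": joint torques, N m; "eef_pos": TCP position; "ee_rot": TCP orientation; "force": force on the tool from outside, world axes, zero at the start; "wrist_torque": the same for the moment, N m; "grip_width": opening from 0.0 (shut) to 1.0 (fully open).
Only numpy, scipy, OpenCV 4.12 (cv2) and the standard library are available. Lean on these libraries where they do the work, as an engineer would, in place of code of your own. Each camera call takes 0.05 s, during which the arm holds its last target. There are 200 camera calls.

## Working session

There is one attempt and no reset: what is moved stays moved. The work goes in short steps, Python scripts to look and compute and a tool call to move; the robot and the scene stay as the last step left them, time stands still between calls to the robot, and variables do not carry over. Pictures are saved under pics/ and viewed, about 8 in all and at most 12, crops included, and the job is handed in when it is done.

Besides the shell and the picture viewer there is one more tool, called by a JSON object that holds its "name" and its "arguments", one argument or row to a line. step_arm: Moves the arm, as the interface text tells. Its arguments: {"type":"object","properties":{"plan":{"type":"string"},"grip_force":{"type":"number"}},"required":["plan"]}

```bash
mkdir -p pics; cat > h.py <<'E'
import numpy as np, cv2
from rig import readout, cams, workorder, spotter, ctrl
def cap(n,save=None):
    p,d=cams.capture(n)
    if save: cv2.imwrite(f'pics/{save}.png',p[:,:,::-1])
    return p,d
def world(n,d):
    i=cams.camera_info(n); f=200/np.tan(np.radians(i['vfov'])/2)
    R=cv2.Rodrigues(np.array(i['rvec'],float))[0]; t=np.array(i['tvec'],float).ravel()
    v,u=np.mgrid[:400,:640]
    c=np.stack([(u-i['cx'])/f*d,(v-i['cy'])/f*d,d],-1)
    return (c-t)@R
E
python3 - <<'E'
from h import *
for n in('scene','top'):
    p,d=cap(n,n+'0'); W=world(n,d); i=cams.camera_info(n); print(n,i)
    np.savez(n+'0',p=p,W=W,d=d)
    for t in ['scraper','jug','bowl','tall_jug','jar','brush','board','tray','chip0']:
        for r in spotter.regions_of(n,t):
            m=r['pixels']&(d>0); q=W[m]
            if len(q)<5: continue
            print(t,round(r['conf'],2),np.round(r['extent']),np.round(np.median(q,0)),'lo',np.round(np.percentile(q,2,0)),'hi',np.round(np.percentile(q,98,0)))
print(readout.sense(),ctrl.hold_point_z)
E
```

```text
scene {'vfov': 49.37312936203662, 'cx': 314.4921445211251, 'cy': 192.4313651933533, 'rvec': array([ 2.43117421,  0.88422772, -0.26073552]), 'tvec': array([-460.57236762, -238.5831087 , 1254.54684922])}
scraper 0.96 [263. 133.  40.  36.] [332. 107.  45.] lo [284.  86.   1.] hi [372. 135.  80.]
scraper 0.67 [148. 223.  27.  53.] [ 318. -255.   48.] lo [ 284. -292.   -0.] hi [ 343. -212.   79.]
scraper 0.56 [171. 295.  47.  46.] [ 500. -333.   75.] lo [ 443. -345.   12.] hi [ 532. -317.   80.]
jug 0.82 [343.  85.  40.  40.] [391. 371.  62.] lo [311. 349.  -0.] hi [426. 428.  93.]
jug 0.56 [314. 212.  13.  17.] [598.  -1.  77.] lo [583. -19.  69.] hi [610.  17.  80.]
jug 0.36 [308. 187.  11.  11.] [545.  45.  75.] lo [528.  34.  69.] hi [559.  57.  80.]
bowl 0.88 [426. 116.  37.  33.] [615. 461.  29.] lo [574. 394.   3.] hi [666. 490.  50.]
bowl 0.23 [320. 235.  11.  16.] [645. -42.  79.] lo [627. -58.  69.] hi [660. -25.  83.]
tall_jug 0.76 [376. 276.  65.  48.] [799. -34.  73.] lo [749. -77.   4.] hi [846.  16. 116.]
jar 0.79 [202. 209.  23.  35.] [ 387. -149.   57.] lo [ 343. -169.   
[... 2901 characters left out ...]
 100.  90.]
{'time_s': 1.0, 'joints': array([ 9.54613262e-01,  3.12934404e-01,  1.49769296e+00,  1.81590757e-05,
        1.33101772e+00, -2.23385952e-01]), 'dq': array([ 0.00310196,  0.00119245,  0.0009237 , -0.0006658 , -0.0008952 ,
       -0.0006933 ]), 'tau': array([-1.95303801e-03, -4.12165439e+01, -2.59895825e+01, -3.64434181e-04,
        7.02309571e-04,  2.65911257e-05]), 'eef_pos': array([200.95880196, 485.02113514, 201.57921661]), 'ee_rot': array([-1.87368915e-05,  1.95140511e-01,  9.80775296e-01, -2.03412958e-05]), 'force': array([-0.79637436,  0.73046281, -0.4026732 ]), 'wrist_torque': array([0.05409581, 0.04663134, 0.05989253]), 'grip_width': 0.9996736340173694} 18.700000000000003
```

```bash
python3 - <<'E'
from h import *
for n in('top','scene'):
    z=np.load(n+'0.npz'); W=z['W'];d=z['d']
    x,y,h=W[...,0],W[...,1],W[...,2]; ok=d>0
    def rect(m,l):
        r=cv2.minAreaRect(W[m][:,:2].astype(np.float32)); print(n,l,m.sum(),np.round(r[0],1),np.round(r[1],1),round(r[2],1),'medz',np.round(np.median(W[m][:,2]),1))
    rect(ok&(x>470)&(x<710)&(y>-180)&(y<130)&(h>84.5)&(h<93),'rails')
    rect(ok&(x>420)&(x<550)&(y>-360)&(y<-290)&(h>73)&(h<86),'ribA')
    rect(ok&(x>270)&(x<350)&(y>-300)&(y<-200)&(h>73)&(h<86),'ribB')
    rect(ok&(x>270)&(x<390)&(y>70)&(y<150)&(h>73)&(h<86),'ribC')
    for l,a,b,lo,hi in(('jugtop',(330,440),(340,450),84,98),('bowltop',(560,680),(380,510),42,54),('belly',(330,440),(340,450),20,98),('tray',(470,715),(70,210),10,50)):
        rect(ok&(x>a[0])&(x<a[1])&(y>b[0])&(y<b[1])&(h>lo)&(h<hi),l)
    # slab: inner area
    m=ok&(x>520)&(x<665)&(y>-130)&(y<95)&(h>55)&(h<84)
    q=W[m]
    for _ in range(6):
        A=np.c_[q[:,:2]-[593,-15],np.ones(len(q))]; s=np.linalg.lstsq(A,q[:,2],rcond=None)[0]; r=q[:,2]-A@s; q=q[r<2.0]
    print('slab',np.round(s,4),len(q),np.std(r))
p=np.load('top0.npz')['p']; s=np.load('scene0.npz')['p']
cv2.imwrite('pics/a.png',cv2.resize(p[100:320,180:470,::-1],None,fx=2.7,fy=2.7,interpolation=cv2.INTER_CUBIC))
cv2.imwrite('pics/b.png',cv2.resize(s[50:400,130:470,::-1],None,fx=1.7,fy=1.7,interpolation=cv2.INTER_CUBIC))
E
```

```text
top rails 844 [592.9 -21.2] [253.4 189.5] 89.6 medz 86.4
top ribA 209 [ 481.7 -329.9] [22.6 80.1] 88.4 medz 78.1
top ribB 225 [ 305.1 -250.4] [22.6 84.2] 38.2 medz 78.0
top ribC 216 [323.2 112.7] [83.5 22.4] 17.6 medz 77.8
top jugtop 155 [383.6 384.1] [76.2 64.4] 70.5 medz 90.7
top bowltop 174 [620.1 443.2] [102.1 100.9] 70.5 medz 46.8
top belly 539 [384.7 380.9] [86.2 77.7] 67.0 medz 66.5
top tray 2064 [591.7 134.8] [124.5 220.4] 89.9 medz 19.3
slab [ 6.00000e-04 -4.40000e-02  6.87963e+01] 1942 1.4825166708848079
scene rails 1421 [593.1 -21.9] [254.5 190.1] 89.5 medz 86.0
scene ribA 430 [ 482.1 -330.9] [21.6 84. ] 88.5 medz 77.1
scene ribB 322 [ 304.8 -250.2] [23.3 83.5] 38.3 medz 76.8
scene ribC 224 [324.3 113.3] [82.4 24.9] 18.0 medz 77.0
scene jugtop 182 [387.9 385.7] [68.1 63.4] 73.5 medz 89.8
scene bowltop 230 [621.  441.9] [101.4 103.6] 21.1 medz 46.7
scene belly 896 [385.5 379.8] [83.1 81.6] 71.0 medz 63.9
scene tray 2454 [591.9 135.4] [126.7 222.3] 88.9 medz 19.9
slab [ 1.20000e-03 -4.27000e-02  6.94229e+01] 4081 1.2006814650844826
```

View pics/a.png

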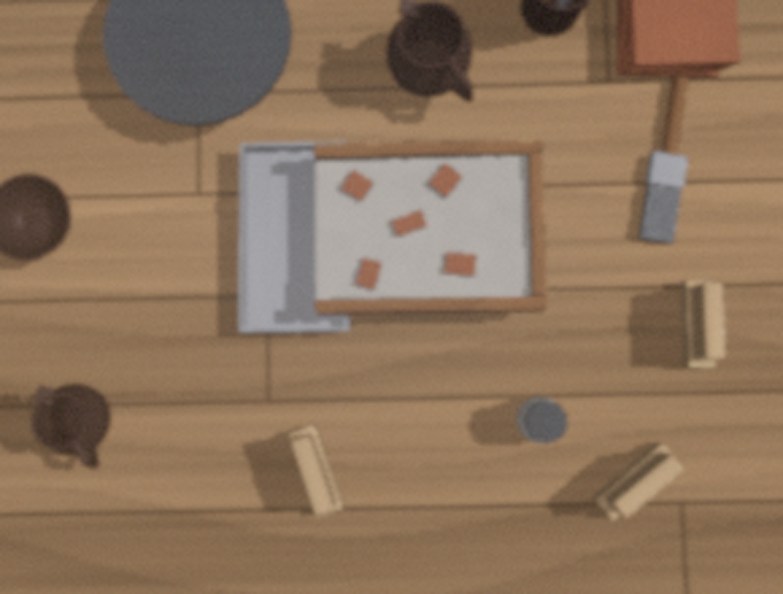

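View pics/b.png

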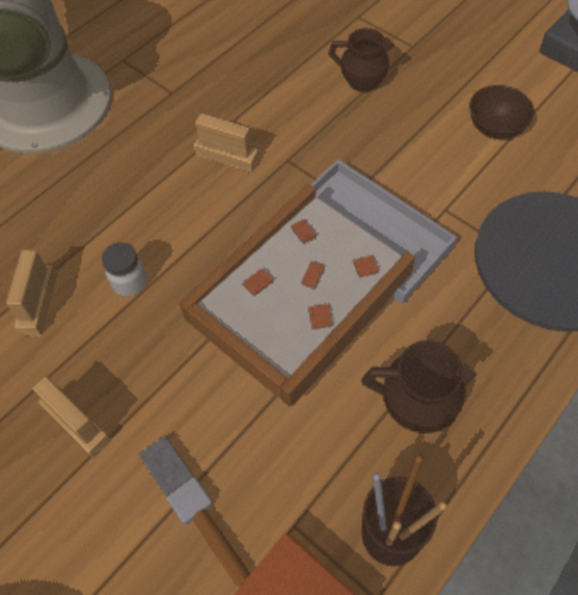

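The top view shows the shelf at about (430,230), with five chips on it and the tray on its left. There are three scraper look-alikes, at (705,325), (640,480) and (315,470). The one farthest right is at (705,325), world (482,-330), with its long axis at -1.6°. The jug at (70,420) and the bowl at (30,215) agree with the networks' results.

{"name": "step_arm", "arguments": {
  "plan": "-31.4 -35.5 0 -20.9 100;-31.4 -35.5 0 -20.9 100;-31.4 -35.5 0 -20.9 100;-31.4 -35.5 0 -20.9 100;-31.4 -35.5 0 -20.9 100;-31.4 -35.5 0 -20.9 100;-31.4 -35.5 0 -20.9 100;-31.4 -35.5 0 -20.9 100;-31.4 -35.5 0 -20.9 100;-31.4 -35.5 0 -20.9 100",
  "grip_force": 60
}}

```text
time_s: 2.0
eef_pos: [355.7, 34.1, 201.9]
ee_rot: [0.0, 0.015, 1.0, -0.0]
force: [1.2, 0.9, 0.1]
grip_width: 0.998
```

{"name": "step_arm", "arguments": {
  "plan": "-13.6 -36.3 0 0 100;-13.6 -36.3 0 0 100;-13.6 -36.3 0 0 100;-13.6 -36.3 0 0 100;-13.6 -36.3 0 0 100;-13.6 -36.3 0 0 100;-13.6 -36.3 0 0 100;-13.6 -36.3 0 0 100;-13.6 -36.3 0 0 100;-13.6 -36.3 0 0 100"
}}

```text
time_s: 3.0
eef_pos: [480.7, -329.9, 201.0]
ee_rot: [-0.0, 0.014, 1.0, 0.0]
force: [0.3, 0.0, 0.3]
grip_width: 1.001
```

{"name": "step_arm", "arguments": {
  "plan": "-0.1 0 5 0 100;-0.1 0 9 0 100;-0.1 0 12 0 100;-0.1 0 14.5 0 100;-0.1 0 16.2 0 100;-0.1 0 16.2 0 100;-0.1 0 16.2 0 0;-0.1 0 16.2 0 0;-0.1 0 16.2 0 0;-0.1 0 16.2 0 0",
  "grip_force": 70
}}

```text
time_s: 4.0
eef_pos: [482.2, -330.0, 40.4]
ee_rot: [0.0, 0.014, 1.0, -0.0]
force: [0.4, -0.8, 0.1]
grip_width: 0.334
```

{"name": "step_arm", "arguments": {
  "plan": "0 0 0 0 0;0 0 0 0 0;0 0 0 0 0;0 0 0 0 0;0 0 0 0 0;0 0 0 0 0;0 0 -1 0 0;0 0 -3 0 0;0 0 -5 0 0;0 0 -5 0 0"
}}

```text
time_s: 5.0
eef_pos: [482.9, -330.7, 92.3]
ee_rot: [0.002, 0.014, 1.0, -0.002]
force: [0.2, -0.7, -1.2]
grip_width: 0.229
```

{"name": "step_arm", "arguments": {
  "plan": "0 0 -5 0 0;0 0 -9 0 0;-7.8 22.8 -9 -1.1 0;-7.8 22.8 -9 -1.1 0;-7.8 22.8 -9 -1.1 0;-7.8 22.8 -9 -1.1 0;-7.8 22.8 -9 -1.1 0;-7.8 22.8 -9 -1.1 0;-7.8 22.8 -9 -1.1 0;-7.8 22.8 -9 -1.1 0"
}}

```text
time_s: 6.0
eef_pos: [565.9, -104.9, 179.0]
ee_rot: [-0.001, 0.005, 1.0, 0.0]
force: [-0.7, 0.4, -1.1]
grip_width: 0.227
```

```bash
python3 - <<'E'
from h import *
s=readout.sense(); print(s['eef_pos'],s['ee_rot'],s['force'],s['grip_width'])
a,_=cap('scene');b,_=cap('top')
o=np.hstack([cv2.resize(a[100:320,220:400,::-1],None,fx=2.2,fy=2.2),cv2.resize(b[100:320,270:440,::-1],None,fx=2.2,fy=2.2)])
cv2.imwrite('pics/c.png',o)
s=readout.sense(); print(s['eef_pos'],s['ee_rot'],s['force'],s['grip_width'])
E
```

```text
[ 565.89178751 -104.94474521  178.99514222] [-5.01141033e-04  4.89448560e-03  9.99987895e-01  5.72102302e-05] [-0.74084192  0.44435063 -1.12257148] 0.2265488431803023
[ 565.95344918 -105.2355328   179.26886095] [-2.47517045e-04  5.28671865e-03  9.99985993e-01  4.82542629e-05] [-0.28630871  0.67889895 -1.58787228] 0.2313089628312553
```

View pics/c.png

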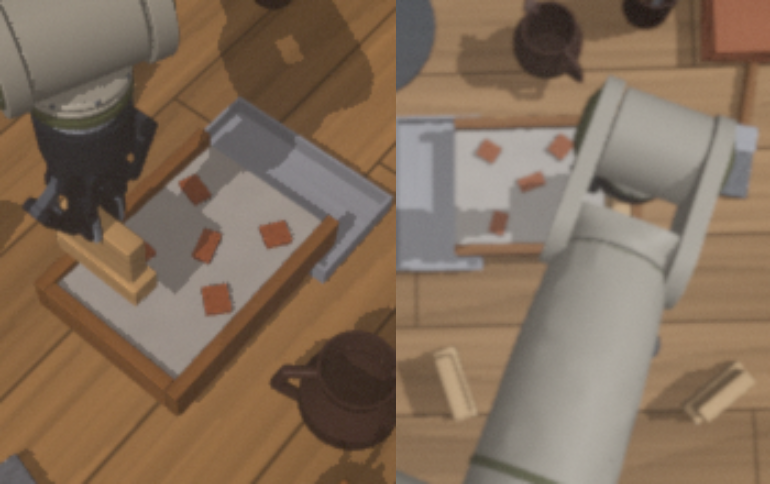

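The left view shows the scraper held upright above the closed end at (110,265). The rear chip sits clear ahead of it. Lowering now.

{"name": "step_arm", "arguments": {
  "plan": "0 0 2 0 0;0 0 4 0 0;0 0 5 0 0;0 0 5.5 0 0;0 0 5.7 0 0;0 0 5.9 0 0;0 0 6.0 0 0;0 0 6.1 0 0"
}}

```text
time_s: 6.9
eef_pos: [566.5, -104.2, 119.0]
ee_rot: [0.0, 0.004, 1.0, -0.0]
force: [-0.1, 0.3, -1.5]
grip_width: 0.227
```

{"name": "step_arm", "arguments": {
  "plan": "0 0 0.1 0 0;0 0 0.1 0 0"
}}

```text
time_s: 7.1
eef_pos: [566.3, -104.1, 117.6]
ee_rot: [0.0, 0.004, 1.0, -0.0]
force: [-0.0, 0.5, -0.7]
grip_width: 0.23
```

{"name": "step_arm", "arguments": {
  "plan": "0 0 0.1 0 0;0 0 0.1 0 0"
}}

```text
time_s: 7.3
eef_pos: [566.3, -104.1, 116.5]
ee_rot: [-0.0, 0.004, 1.0, 0.0]
force: [1.2, -0.9, -1.6]
grip_width: 0.226
```

{"name": "step_arm", "arguments": {
  "plan": "0 0 0.1 0 0;0 0 0.1 0 0"
}}

```text
time_s: 7.5
eef_pos: [566.2, -104.1, 115.5]
ee_rot: [-0.0, 0.004, 1.0, 0.0]
force: [0.1, -0.3, -1.1]
grip_width: 0.23
```

{"name": "step_arm", "arguments": {
  "plan": "0 0 0.1 0 0;0 0 0.1 0 0"
}}

```text
time_s: 7.7
eef_pos: [566.3, -104.1, 114.5]
ee_rot: [-0.0, 0.004, 1.0, 0.0]
force: [0.9, -0.8, -1.6]
grip_width: 0.229
```

{"name": "step_arm", "arguments": {
  "plan": "0 0 0.1 0 0;0 0 0.1 0 0"
}}

```text
time_s: 7.9
eef_pos: [566.4, -104.1, 114.3]
ee_rot: [0.0, 0.004, 1.0, -0.0]
force: [-2.2, 1.2, 4.7]
grip_width: 0.234
```

Contact at about 6 N. Next I press slightly more and start the first stroke, following the slope.

{"name": "step_arm", "arguments": {
  "plan": "0 0 0.04 0 0;0 0 0.04 0 0;0 0.5 0.06 0 0;0 1.2 0.09 0 0;0 2 0.125 0 0;0 2.8 0.16 0 0;0 3.6 0.195 0 0"
}}

```text
time_s: 8.6
eef_pos: [567.3, -68.4, 112.5]
ee_rot: [0.001, 0.004, 1.0, -0.001]
force: [-0.8, -3.7, 5.0]
grip_width: 0.233
```

{"name": "step_arm", "arguments": {
  "plan": "0 0.8 0.04 0 0;0 1.6 0.075 0 0;0 2.4 0.11 0 0;0 3.2 0.145 0 0;0 4 0.18 0 0;0 4.8 0.215 0 0"
}}

```text
time_s: 9.2
eef_pos: [567.8, -20.4, 110.4]
ee_rot: [0.001, 0.004, 1.0, -0.001]
force: [0.4, -2.6, 5.4]
grip_width: 0.227
```

{"name": "step_arm", "arguments": {
  "plan": "0 0.8 0.035 0 0;0 1.6 0.07 0 0;0 2.4 0.105 0 0;0 3.2 0.14 0 0;0 4 0.175 0 0"
}}

```text
time_s: 9.7
eef_pos: [568.2, 19.6, 108.6]
ee_rot: [0.001, 0.004, 1.0, -0.001]
force: [-0.8, -4.2, 6.4]
grip_width: 0.228
```

{"name": "step_arm", "arguments": {
  "plan": "0 0.8 0.035 0 0;0 1.6 0.07 0 0;0 2.4 0.105 0 0;0 3.2 0.14 0 0;0 4 0.175 0 0;0 4 0.185 0 0;0 4 0.185 0 0"
}}

```text
time_s: 10.4
eef_pos: [568.4, 60.3, 106.9]
ee_rot: [0.001, 0.004, 1.0, -0.0]
force: [-0.2, -0.3, 6.5]
grip_width: 0.229
```

{"name": "step_arm", "arguments": {
  "plan": "0 0.8 0.035 0 0;0 1.6 0.07 0 0;0 2.4 0.105 0 0;0 3.2 0.14 0 0;0 4 0.175 0 0;0 4 0.175 0 0"
}}

```text
time_s: 11.0
eef_pos: [568.8, 100.5, 105.1]
ee_rot: [0.001, 0.004, 1.0, -0.0]
force: [-1.3, -0.1, 7.6]
grip_width: 0.229
```

```bash
python3 - <<'E'
from h import *
a,_=cap('scene')
cv2.imwrite('pics/d.png',cv2.resize(a[110:310,230:430,::-1],None,fx=2.8,fy=2.8))
E
```

```text
(no output)
```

View pics/d.png

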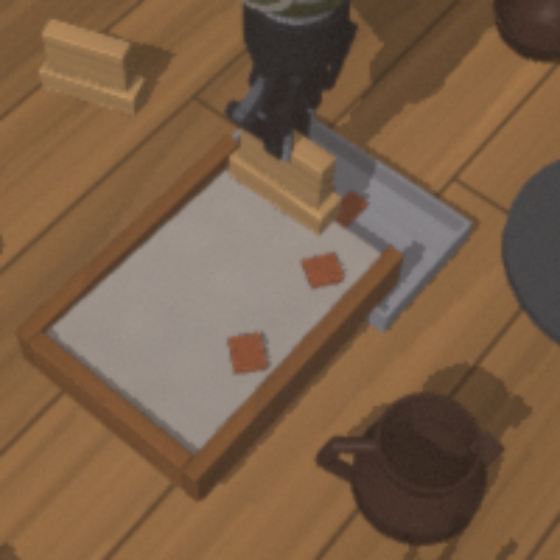

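The right-hand picture shows two chips left on the slab at (325,270) and (248,352). The other three are over the edge. Now lifting and going back for the second stroke on the far side.

{"name": "step_arm", "arguments": {
  "plan": "0 0 -3 0 0;0 0 -7 0 0;-5.1 -20.4 -7 0 0;-5.1 -20.4 -7 0 0;-5.1 -20.4 -7 0 0;-5.1 -20.4 -7 0 0;-5.1 -20.4 -7 0 0;-5.1 -20.4 -4 0 0;-5.1 -20.4 -2 0 0;-5.1 -20.4 -1.5 0 0"
}}

```text
time_s: 12.05
eef_pos: [616.0, -103.5, 116.4]
ee_rot: [-0.002, 0.004, 1.0, 0.001]
force: [-0.6, 0.2, -1.3]
grip_width: 0.23
```

{"name": "step_arm", "arguments": {
  "plan": "0 0 0.2 0 0;0 0 0.35 0 0;0 0 0.45 0 0;0 0 0.45 0 0"
}}

```text
time_s: 12.45
eef_pos: [617.6, -104.5, 115.3]
ee_rot: [0.0, 0.004, 1.0, -0.0]
force: [0.3, -0.7, -0.6]
grip_width: 0.236
```

{"name": "step_arm", "arguments": {
  "plan": "0 0 0.1 0 0;0 0 0.1 0 0"
}}

```text
time_s: 12.65
eef_pos: [617.6, -104.6, 114.3]
ee_rot: [0.001, 0.004, 1.0, -0.0]
force: [-1.1, 0.7, 2.2]
grip_width: 0.225
```

{"name": "step_arm", "arguments": {
  "plan": "0 0 0.06 0 0;0 0 0.06 0 0;0 0.5 0.08 0 0;0 1.2 0.11 0 0;0 2 0.145 0 0;0 2.8 0.18 0 0;0 3.6 0.215 0 0"
}}

```text
time_s: 13.35
eef_pos: [618.3, -69.1, 112.5]
ee_rot: [0.001, 0.004, 1.0, -0.001]
force: [0.1, -2.5, 6.6]
grip_width: 0.234
```

{"name": "step_arm", "arguments": {
  "plan": "0 0.8 0.035 0 0;0 1.6 0.07 0 0;0 2.4 0.105 0 0;0 3.2 0.14 0 0;0 4 0.175 0 0;0 4.8 0.21 0 0"
}}

```text
time_s: 13.95
eef_pos: [618.7, -21.0, 110.4]
ee_rot: [0.001, 0.004, 1.0, -0.001]
force: [-0.6, -2.8, 6.5]
grip_width: 0.231
```

{"name": "step_arm", "arguments": {
  "plan": "0 0.8 0.035 0 0;0 1.6 0.07 0 0;0 2.4 0.105 0 0;0 3.2 0.14 0 0;0 4 0.175 0 0"
}}

```text
time_s: 14.45
eef_pos: [619.1, 19.0, 108.7]
ee_rot: [0.001, 0.004, 1.0, -0.001]
force: [-0.2, -3.0, 5.9]
grip_width: 0.233
```

{"name": "step_arm", "arguments": {
  "plan": "0 0.8 0.035 0 0;0 1.6 0.07 0 0;0 2.4 0.105 0 0;0 3.2 0.14 0 0;0 4 0.18 0 0;0 4 0.18 0 0;0 4 0.18 0 0"
}}

```text
time_s: 15.15
eef_pos: [619.4, 59.7, 107.0]
ee_rot: [0.001, 0.004, 1.0, -0.0]
force: [-1.3, 0.6, 7.5]
grip_width: 0.231
```

{"name": "step_arm", "arguments": {
  "plan": "0 0.8 0.035 0 0;0 1.6 0.07 0 0;0 2.4 0.105 0 0;0 3.2 0.14 0 0;0 4.2 0.18 0 0;0 4.2 0.18 0 0"
}}

```text
time_s: 15.75
eef_pos: [619.7, 102.1, 105.1]
ee_rot: [0.001, 0.004, 1.0, -0.0]
force: [0.4, -0.6, 6.2]
grip_width: 0.229
```

{"name": "step_arm", "arguments": {
  "plan": "0 0 -3 0 0;0 0 -7 0 0;0 0 -9 0 0;0 -4 -9 0 0;0 -9 -9 0 0;0 -14 -9 0 0;0 -18 -9 0 0;0 -18 -9 0 0"
}}

```text
time_s: 16.55
eef_pos: [617.0, -83.2, 193.4]
ee_rot: [-0.001, 0.007, 1.0, -0.0]
force: [-0.5, 0.6, -1.3]
grip_width: 0.23
```

```bash
python3 - <<'E'
from h import *
a,d=cap('scene')
cv2.imwrite('pics/e.png',cv2.resize(a[110:310,230:430,::-1],None,fx=2.8,fy=2.8))
W=world('scene',d)
for n in('scene','top'):
    if n=='top': _,d=cap('top'); W=world('top',d)
    for r in spotter.regions_of(n,'chip0'):
        q=W[r['pixels']&(d>0)]
        if len(q)>3: print(n,round(r['conf'],2),np.round(np.median(q,0)-[592,135,0],1))
s=readout.sense(); print(s['eef_pos'],s['ee_rot'],s['force'])
E
```

```text
scene 0.64 [15.4 12.2 26.5]
scene 0.63 [-52.5   0.3  26.5]
scene 0.42 [43.9  2.5 27. ]
top 0.58 [ 230.4 -148.3   69.3]
top 0.53 [14.4 15.7 26.4]
top 0.48 [-52.4  -2.5  26.3]
top 0.47 [40.6 -0.  27. ]
top 0.42 [  5.2 -19.4  40. ]
[617.52551423 -77.30913482 193.89621484] [-1.55338228e-04  3.84576640e-03  9.99992564e-01  2.40436718e-04] [ 1.11220893 -1.10257258 -1.69671984]
```

View pics/e.png

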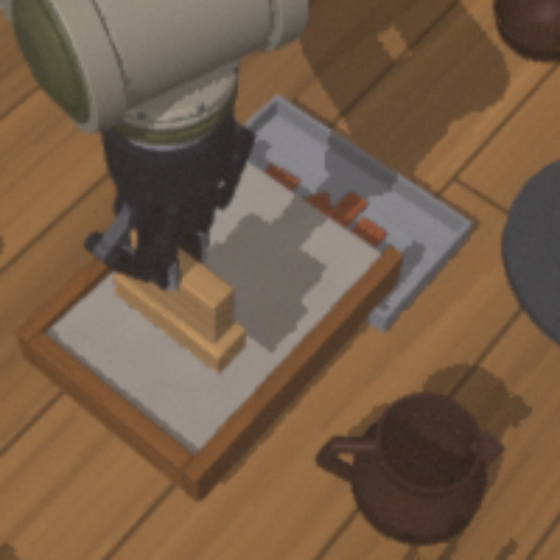

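The slab is clear and the chips are in the tray at (280,175) to (370,232). One seems to be leaning, so I'm checking from the top view that there are five.

```bash
python3 - <<'E'
from h import *
b,d=cap('top'); W=world('top',d)
cv2.imwrite('pics/f.png',cv2.resize(b[140:240,260:350,::-1],None,fx=6,fy=6,interpolation=cv2.INTER_CUBIC))
hsv=cv2.cvtColor(b,cv2.COLOR_RGB2HSV).astype(int)
m=((W[...,0]>480)&(W[...,0]<705)&(W[...,1]>60)&(W[...,1]<205)&(hsv[...,1]>110)).astype(np.uint8)
n,l,s,c=cv2.connectedComponentsWithStats(m)
for k in range(1,n):
    q=W[l==k]; print(s[k],np.round(q.min(0)-[592,135,16]),np.round(q.max(0)-[592,135,16]))
E
```

```text
[298 154  13   4  34] [ 83. -74.  63.] [ 93. -37.  74.]
[285 172   7   6  36] [ 34. -10.   7.] [50.  9. 17.]
[281 182  14  13  75] [-21. -20.   6.] [19. 22. 30.]
[288 201   4   8  23] [-65.  -9.   4.] [-43.   1.  18.]
[298 212   5   3   7] [-89. -47.  67.] [-83. -35.  72.]
[303 212   5   3   7] [-89. -62.  66.] [-83. -50.  73.]
[309 212   3   3   6] [-89. -74.  68.] [-83. -67.  71.]
```

View pics/f.png

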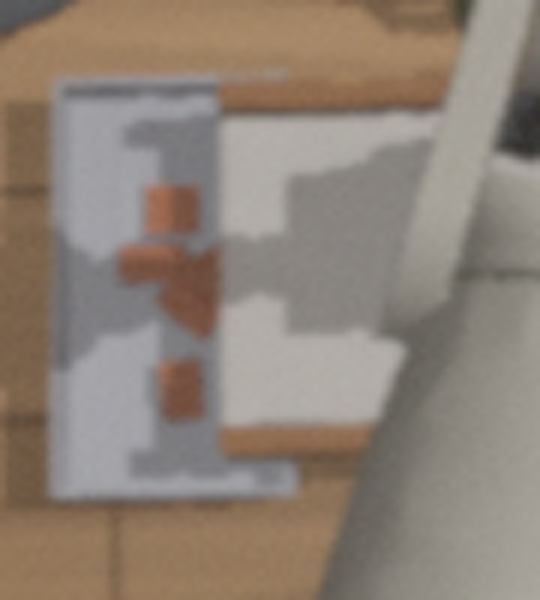

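{"name": "step_arm", "arguments": {
  "plan": "11.7 48.8 0 75 0;11.7 48.8 0 75 0;11.7 48.8 0 75 0;11.7 48.8 0 75 0;11.7 48.8 0 75 0;11.7 48.8 0 75 0;11.7 48.8 0 75 0;11.7 48.8 0 75 0;11.7 48.8 0 75 0;11.7 48.8 0 75 0"
}}

```text
time_s: 17.8
eef_pos: [509.1, 388.6, 194.3]
ee_rot: [0.0, 0.613, 0.79, 0.0]
force: [1.6, 0.1, -1.2]
grip_width: 0.233
```

{"name": "step_arm", "arguments": {
  "plan": "0 0 0 0 0;0 0 0 0 0;0 0 0 0 0"
}}

```text
time_s: 18.1
eef_pos: [510.5, 385.5, 194.0]
ee_rot: [0.0, 0.612, 0.791, -0.0]
force: [0.3, 0.9, -2.1]
grip_width: 0.231
```

```bash
python3 - <<'E'
from h import *
s=readout.sense(); print(s['eef_pos'],s['ee_rot'],s['force'],s['grip_width'])
b,_=cap('top');a,_=cap('scene')
o=np.hstack([cv2.resize(b[140:320,180:400,::-1],None,fx=1.9,fy=1.9),cv2.resize(a[50:230,270:460,::-1],None,fx=1.9,fy=1.9)])
cv2.imwrite('pics/g.png',o)
E
```

```text
[510.53163847 385.52744386 194.0325954 ] [ 6.97509730e-05  6.12117223e-01  7.90767016e-01 -1.63563745e-04] [ 0.31922718  0.93422802 -2.09501416] 0.23089676446503496
```

View pics/g.png

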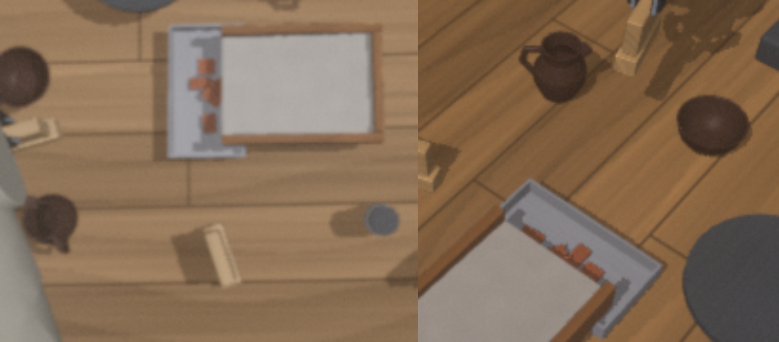

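The slab is bare and the chips are in the tray. The scraper hangs between the jug and the bowl and needs 27 mm more along tool x before lowering.

{"name": "step_arm", "arguments": {
  "plan": "2.7 0 0 0 0;2.7 0 4 0 0;2.7 0 8 0 0;2.7 0 11 0 0;2.7 0 13 0 0;2.7 0 14.3 0 0;2.7 0 14.6 0 0;2.7 0 14.9 0 0;2.7 0 15.1 0 0;2.7 0 15.1 0 0"
}}

```text
time_s: 19.2
eef_pos: [504.2, 412.1, 43.7]
ee_rot: [0.0, 0.612, 0.791, 0.001]
force: [-0.3, -0.7, -1.2]
grip_width: 0.229
```

{"name": "step_arm", "arguments": {
  "plan": "0 0 0.1 0 0;0 0 0.2 0 0;0 0 0.2 0 0"
}}

```text
time_s: 19.5
eef_pos: [503.9, 412.0, 41.1]
ee_rot: [0.0, 0.612, 0.791, 0.0]
force: [-0.1, 0.8, -1.8]
grip_width: 0.227
```

{"name": "step_arm", "arguments": {
  "plan": "0 0 0.1 0 0;0 0 0.1 0 0"
}}

```text
time_s: 19.7
eef_pos: [504.0, 412.1, 40.5]
ee_rot: [0.0, 0.612, 0.791, 0.0]
force: [-0.5, -0.5, 1.8]
grip_width: 0.233
```

{"name": "step_arm", "arguments": {
  "plan": "0 0 0.05 0 0;0 0 0.05 0 0"
}}

```text
time_s: 19.9
eef_pos: [504.1, 412.1, 40.5]
ee_rot: [0.0, 0.612, 0.791, 0.0]
force: [-1.0, -1.5, 7.1]
grip_width: 0.23
```

{"name": "step_arm", "arguments": {
  "plan": "0 0 0.05 0 0;0 0 0.05 0 0"
}}

```text
time_s: 20.1
eef_pos: [504.2, 412.2, 40.5]
ee_rot: [0.0, 0.612, 0.791, 0.001]
force: [-3.1, -1.7, 9.4]
grip_width: 0.234
```

{"name": "step_arm", "arguments": {
  "plan": "0 0 -0.1 0 0;0 0 -0.1 0 45;0 0 -0.1 0 50;0 0 -0.1 0 55;0 0 -0.1 0 55;0 0 -0.1 0 55;0 0 -1 0 55;0 0 -3 0 55;0 0 -6 0 55;0 0 -10 0 55"
}}

```text
time_s: 21.1
eef_pos: [503.2, 411.6, 139.5]
ee_rot: [-0.001, 0.612, 0.791, -0.001]
force: [0.4, -0.1, 0.3]
grip_width: 0.548
```

{"name": "step_arm", "arguments": {
  "plan": "0 0 -4 0 55;-5 0 -6 0 55;-10 0 -6 0 55;-15 0 -6 0 55;-20 0 -6 0 55;-20 0 -6 0 55;-20 0 -6 0 55"
}}

```text
time_s: 21.8
eef_pos: [554.3, 217.4, 199.8]
ee_rot: [0.0, 0.613, 0.79, 0.0]
force: [0.1, 0.2, 0.0]
grip_width: 0.555
```

```bash
python3 - <<'E'
from h import *
s=readout.sense(); print(s['eef_pos'],s['force'],s['grip_width'])
b,d=cap('top');a,d2=cap('scene')
o=np.hstack([cv2.resize(b[140:320,180:400,::-1],None,fx=1.9,fy=1.9),cv2.resize(a[50:230,270:460,::-1],None,fx=1.9,fy=1.9)])
cv2.imwrite('pics/h.png',o)
for n,D in(('scene',d2),('top',d)):
    W=world(n,D)
    m=(D>0)&(abs(W[...,0]-504)<60)&(abs(W[...,1]-412)<60)&(W[...,2]>72)&(W[...,2]<86)
    if m.sum()>10: print(n,m.sum(),cv2.minAreaRect(W[m][:,:2].astype(np.float32)),np.median(W[m][:,2]))
    for l,A,B,lo,hi in(('belly',(330,440),(340,450),20,98),('bowltop',(560,680),(380,510),42,54)):
        m=(D>0)&(W[...,0]>A[0])&(W[...,0]<A[1])&(W[...,1]>B[0])&(W[...,1]<B[1])&(W[...,2]>lo)&(W[...,2]<hi)
        print(n,l,cv2.minAreaRect(W[m][:,:2].astype(np.float32)))
E
```

```text
[554.32731156 217.43163787 199.7736063 ] [0.10168126 0.23824167 0.03893624] 0.5552718233093086
scene 73 ((505.0421447753906, 412.4937438964844), (20.838199615478516, 83.53277587890625), 18.906227111816406) 77.57147446512879
scene belly ((382.7927551269531, 382.2579040527344), (71.8082046508789, 89.2098388671875), 82.0134048461914)
scene bowltop ((620.2987670898438, 442.7020263671875), (103.50476837158203, 101.71702575683594), 82.52600860595703)
top 35 ((492.8750915527344, 446.4048767089844), (21.683801651000977, 13.52681827545166), 19.087976455688477) 76.05324494163216
top belly ((383.5251770019531, 410.5676574707031), (60.779903411865234, 26.797931671142578), 13.72679328918457)
top bowltop ((614.3113403320312, 480.8070373535156), (86.26264953613281, 27.00798797607422), 7.228649616241455)
```

View pics/h.png

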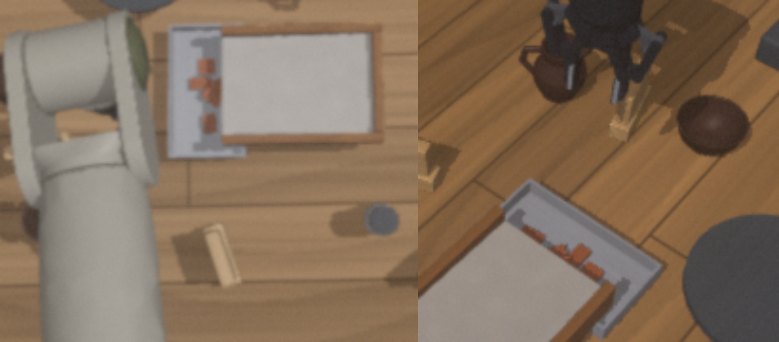

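```bash
python3 - <<'E'
from h import *
a,d=cap('scene'); b,_=cap('top')
o=np.hstack([cv2.resize(a[140:230,310:400,::-1],(400,400),interpolation=cv2.INTER_CUBIC),cv2.resize(b[155:215,265:325,::-1],(400,400),interpolation=cv2.INTER_CUBIC)])
cv2.imwrite('pics/i.png',o)
E
```

```text
(no output)
```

View pics/i.png

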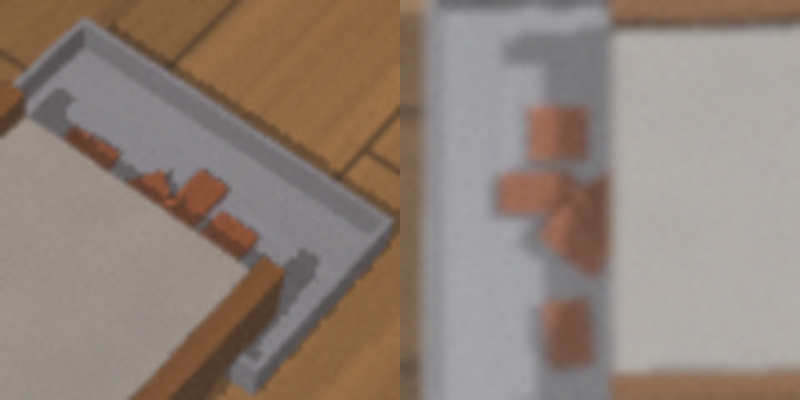

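The tray shows three separate chips at (557,133), (530,193) and (567,333). The overlapping dark pair at (575,230) makes five, and the slab is bare.

```bash
python3 -c "
from h import *
print(workorder.finish_job())"
```

```text
the job is handed in; nothing more can be done
None
```

I took the scraper farthest to the right and wiped the shelf in two sloping strokes. I then stood the scraper between the jug and the bowl and handed the job in at about 22 s; it reports no verdict.

- **Pressing:** the readings taken along the strokes put the press on the slab at about 6–9 N. It was on at both ends of each stroke.
- **Scraper:** from the scene camera it stands upright and released at (505, 412). The target midpoint was (504, 412), and its top reads 78 mm.
- **Bystanders:** the bowl reads within 1 mm of its start. The jug reads about 4 mm off, with the arm partly hiding it. The tall jug, jar and brush were not measured again.
- **Chips:** the slab is bare, and all the chips in view are in the tray.
- **Less sure:** two of the chips overlap or lean beside the shelf edge, so I counted five from their outline. The networks picked out only four there. The leaning pair's highest point was about 30 mm above the tray's underside, below the 32 mm limit.
- **Disagreed:** the last top-camera readings of the scraper, jug and bowl were no use because the arm blocked that view.

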